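Load coverslip holders on the vacuum stage with a flat paddle

ROBOT

A 7-joint arm with a two-finger parallel gripper is mounted at the origin on a cart in front of the work surface, level with it; the furniture and walls round the work are solid. World frame = base frame: x ahead of the robot, y to its left, z up, the work surface at z = 0. Lengths are in m, angles in rad, forces in N, time in s.
With the tool pointing down it reaches from about 0.425 to 0.825 m from the base axis. Payload 3.6 kg.
Tool frame: the origin (TCP) lies where the fingers leave the gripper's body, on its centre line; the fingertips stand 73 mm ahead of it and the grasp point (between the pads) lies 54 mm ahead of it; z points along the fingers, y is the line along which they close (so a half turn about z gives the same grasp; the last joint's range is limited). The gripper opens to 85 mm and grips with 20 to 120 N. Pads are 22 mm wide; open, the fingers measure 114 mm over their backs; the gripper's body (76 mm by 85 mm) begins 54 mm behind the grasp point. The pads swing forward as they close: fully open they stand 13 mm farther back than shut.
Start: joints at [1.321, 0.615, -0.013, 1.423, 0.008, 1.103, -0.04], TCP at [0.144, -0.634, 0.304] pointing down, gripper open.
Joint ranges: [-3.12, 3.12], [-0.3, 2.06], [-1.34, 1.32], [0.26, 2.42], [-1.36, 4.5], [0.01, 1.98], [-2.84, 2.84]. Speed limits (rad/s): [2.79, 2.79, 3.14, 3.14, 3.14, 3.14, 3.14].

INTERFACE

Orientations are given as a unit quaternion [x, y, z, w].
In Python, from station import arm, snapshot, camera_info, ticket gives the robot as it stands. Calls block until the motion is done:
- arm.movep(position, orientation): joint-space move of the TCP to a pose.
- arm.line_to(position, velocity=0.15, ori=None): straight line of the TCP; ori=None keeps the orientation; velocity is the mean speed in m/s.
- arm.move_j(angles): joint-space move.
- arm.move_gripper(opening, effort=None): opening from 0.0 (shut) to 1.0 (fully open); effort is the grip in N (None keeps the last); returns when the fingers have stopped.
- arm.pause(seconds).
- arm.ik(position, orientation): joint angles nearest the present ones, or None.
- snapshot(name): name is "scene" or "top"; returns the picture (400x640x3 uint8, blue, green, red); there is no depth.
- camera_info(name): a dict with "fx", "fy", "cx", "cy" (pixels), "dist_coeffs" ([k1, k2, p1, p2, k3] as OpenCV has them; the pictures are not rectified), "R" (3x3) and "t" (3): a world point X has camera coordinates R X + t. Camera axes: x right, y down, z forward; pixel columns grow to the right and rows downward; lengths in m; the calibration is good to about 2 mm. A picture is of the moment at which its call begins. camera_info takes no time and is no camera call.
A pose or a line that the arm cannot do raises arm.MotionError and nothing moves.
- ticket.finish_job(): hands the job in; it is judged then, once.
Readings, each from a call of its own:
- arm.read_time(): time.
- arm.read_joint_positions(): joint angles.
- arm.read_dq(): joint speeds.
- arm.read_effort(): joint torques, N m.
- arm.read_tool_pos(): TCP position.
- arm.read_eef_rot(): TCP orientation.
- arm.read_ft_force(): force on the tool from outside, world axes, zero at the start.
- arm.read_wrist_torque(): the same for the moment, N m.
- arm.read_opening(): opening from 0.0 (shut) to 1.0 (fully open).
- arm.read_finger_force(): force on a finger pad.
Only numpy, scipy, OpenCV 4.12 (cv2) and the standard library are available. Lean on these libraries where they do the work, as an engineer would, in place of code of your own. Each camera call takes 0.05 s, during which the arm holds its last target. There are 200 camera calls.

TASK

Pull the vent knob on the control box up to its out position, then use the flat paddle to carry every coverslip holder on the table, level, to the low stage, and stand each squarely on a marked pad of its own; never touch the holders with the gripper, slide the blade through the tunnel under each one instead. When all the holders stand on pads, lay the paddle back on its rubber rest the way it lay at the start, and only then push the vent knob fully home and after that flip the toggle over to the far, on side.

Things in the scene. Friction and masses are not known exactly. Their poses are not given: they have to be found in the camera images.
- holder_a: coverslip holder, 48 (x) x 46 (y) x 17 mm, 35 g: 5 mm aluminium plate, glass square on top, on two runners (12 mm high, 7 mm wide) along its x sides, so an open tunnel 32 mm wide, 12 mm high runs through below along x. Origin: centre of its underside. Starts nearest the robot; tunnels point roughly away from the robot.
- holder_b: coverslip holder, 48 (x) x 46 (y) x 17 mm, 35 g: 5 mm aluminium plate, glass square on top, on two runners (12 mm high, 7 mm wide) along its x sides, so an open tunnel 32 mm wide, 12 mm high runs through below along x. Origin: centre of its underside. Starts farther right. Near holders are in the gripper's way when a far one is fetched.
- holder_c: coverslip holder, 48 (x) x 46 (y) x 17 mm, 35 g: 5 mm aluminium plate, glass square on top, on two runners (12 mm high, 7 mm wide) along its x sides, so an open tunnel 32 mm wide, 12 mm high runs through below along x. Origin: centre of its underside. Starts farthest from the robot. Two or three holders are present.
- paddle: flat paddle, 90 g. Steel strip 22 mm wide, 4 mm thick, from x = -35 mm to the blade's free tip at x = 115 mm, underside at z = 0; on it the black handle to grip, an upright bar x = -30 to 30 mm, 14 mm thick in y, z = 4 to 44 mm. Origin: underside of the strip below the handle's middle; x to the tip, z up. A holder sits well with its middle at x = 88 mm.
- paddle_tip (a point): middle of the blade's free tip, on its upper face.
- paddle_rest: flat black rubber mat, fixed, 140 (x) x 60 (y) x 3 mm, front right: the paddle's rest. Origin: centre of its underside. The paddle lies along its x axis, blade to +x, the paddle's origin 40 mm from the mat's centre on the -x side; it overhangs a little at both ends.
- stage: vacuum stage, fixed: aluminium plate 110 (x) x 204 (y) mm, top 12 mm above the table; fence 8 mm above that top at the back (+x, 6 mm thick) and sides (5 mm), open front (-x, to the robot). Three dark pads 48 x 46 mm marked flush, side by side; 49 mm of bare apron before them, 7 mm free behind. Holders enter over the front, tunnel along stage x. Origin: centre of underside.
- pad_0 (a point): centre of the left pad, on the stage's top; axes as the stage. Pads are 64 mm apart. Any holder may go on any pad.
- pad_1 (a point): centre of the middle pad.
- pad_2 (a point): centre of the right pad.
- control: the control box, fixed, grey, 64 (x) x 136 (y) x 50 mm, at the front left. Origin: centre of its underside. On its top stand the vent knob (32 mm to the -y side of the middle) and the toggle (32 mm to the +y side).
- knob (a joint): vent knob, slides straight up: 0 = fully in, 0.018 m = fully out. Spring detents hold it at both ends; about 6 N frees it and carries it past the middle, after which it snaps on by itself.
- knob_top (a point): centre of the knob's flat top, 40 mm above the box's top when in. The knob's black head is a cylinder 26 mm across and 24 mm high below this point, on a 10 mm stem; pinch the head from above.
- toggle (a joint): toggle lever: 0 = off, leaning 0.55 rad towards the robot (the box's -x); 1.1 rad = on, leaning 0.55 rad away. It snaps to either end past upright, with about 3 N at the tip.
- toggle_tip (a point): end of the toggle lever, 46 mm from its hinge; the hinge lies along the box's y, 3 mm above the box's top. The lever is 8 mm thick with a 12 mm wide black grip over its last 16 mm.

How it is judged:
By the outcome, as a careful person would: the job done as asked, in the order asked, and still so for the second after the job is handed in, with the robot touching nothing.
Of holder_a, holder_b, holder_c only 2 to 3 are there at a start; the rules pass over those that are not, and their reading is None.
At some moment in a run one of holder_a, holder_b, holder_c may be knocked a few centimetres aside while the robot is not near it.
It also fails if it takes over 210 s, if anything falls off the work surface, if the arm or the gripper's body presses on something with over 40 N, if the wrist force passes 120 N, or if a joint passes its speed limit or range.

## Working session

There is one attempt and no reset: what is moved stays moved. The work goes in short steps, each a Python script; the robot and the scene stay as the last script left them, time stands still between calls to the robot, and variables do not carry over. Pictures are saved under pics/ and viewed, at most 14 in all, crops included, and the job is handed in when it is done.

```bash
ls; mkdir -p pics
python3 - <<'E'
from station import arm,snapshot,camera_info
import cv2
for n in("scene","top"):
    cv2.imwrite(f"pics/{n}0.png",snapshot(n)); c=camera_info(n)
    print(n,c)
print(arm.read_time(),arm.read_tool_pos(),arm.read_eef_rot(),arm.read_opening())
E
```

```text
pics
scene {'fx': 376.21749054041464, 'fy': 376.21749054041464, 'cx': 325.590560448197, 'cy': 198.2483396601234, 'dist_coeffs': array([-0.023825,  0.      ,  0.      ,  0.      ,  0.      ]), 'R': array([[-0.55219849, -0.83370605, -0.00332537],
       [-0.59160813,  0.39465103, -0.70302943],
       [ 0.58743225, -0.38624447, -0.71115298]]), 't': array([0.27544184, 0.34085214, 0.75324644])}
top {'fx': 364.68435843315467, 'fy': 364.68435843315467, 'cx': 320.3028524123724, 'cy': 193.57318902440016, 'dist_coeffs': array([-0.01775349,  0.        ,  0.        ,  0.        ,  0.        ]), 'R': array([[ 0.01528539, -0.99958953,  0.02423078],
       [-0.99932357, -0.016083  , -0.03307166],
       [ 0.03344779, -0.02370888, -0.99915921]]), 't': array([-0.02343197,  0.5040209 ,  1.10162505])}
0.1 [ 0.14350716 -0.63339647  0.30284322] [ 9.93796971e-01  1.11203112e-01 -1.50069422e-04 -1.19381231e-03] 0.9994899585025082
```

View pics/top0.png

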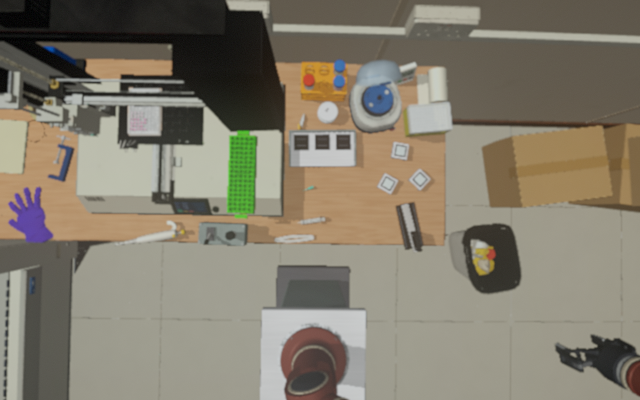

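View pics/scene0.png

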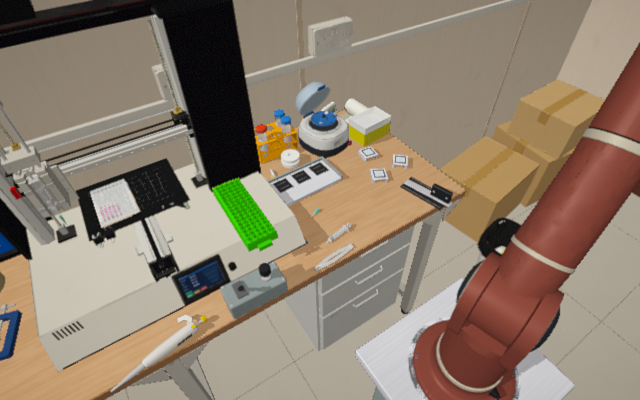

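The top view shows three holders at about (401,151), (387,184) and (420,180), the stage at (322,149), the mat and paddle at (409,227), and the control box at (223,233). I'll zoom in on both views.

Run:
```python
import cv2,numpy as np
t=cv2.imread("pics/top0.png");s=cv2.imread("pics/scene0.png")
a=cv2.resize(t[125:257,280:456],None,fx=4.5,fy=4.5,interpolation=cv2.INTER_CUBIC)
cv2.imwrite("pics/z1.png",a)
b=cv2.resize(s[140:215,260:470],None,fx=3.8,fy=3.8,interpolation=cv2.INTER_CUBIC)
c=cv2.resize(t[210:250,190:260],(400,229),interpolation=cv2.INTER_CUBIC);d=cv2.resize(s[255:322,215:295],(273,229),interpolation=cv2.INTER_CUBIC)
r=np.zeros((285+229,798,3),np.uint8);r[:285,:798]=b[:,:798];r[285:,:400]=c;r[285:,400:673]=d
cv2.imwrite("pics/z2.png",r)
```

```text
(no output)
```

View pics/z1.png

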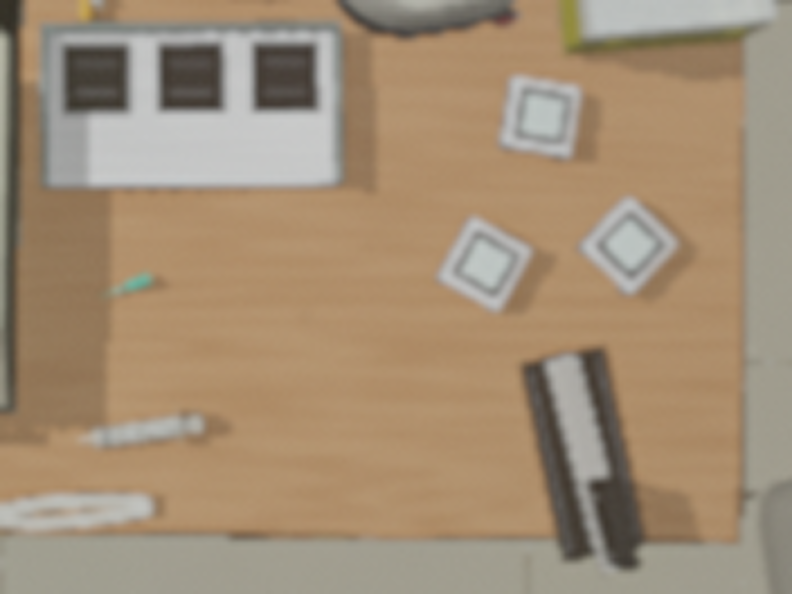

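View pics/z2.png

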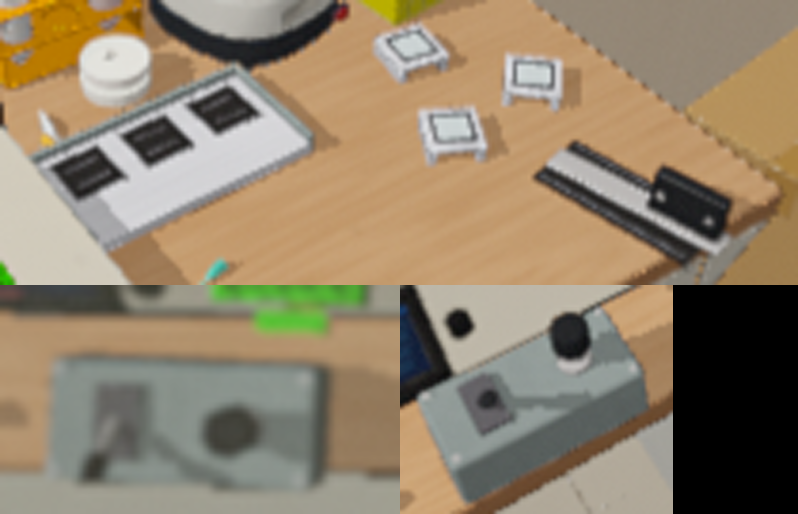

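The crops show that all three tunnels open towards the robot and scene camera. Estimated yaws are a ≈ -33°, b ≈ -45° and c ≈ -8°. The knob is the black head at about top (231,228), and the toggle leans towards the robot. Next I'll measure these.

```bash
cat > vis.py <<'E'
import cv2,numpy as np
from station import camera_info
CI={n:camera_info(n) for n in("scene","top")}
def ray(n,uv,z):
    c=CI[n];K=np.array([[c["fx"],0,c["cx"]],[0,c["fy"],c["cy"]],[0,0,1]])
    p=cv2.undistortPoints(np.asarray(uv,float).reshape(-1,1,2),K,c["dist_coeffs"]).reshape(-1,2)
    R,t=np.asarray(c["R"]),np.asarray(c["t"]);C=-R.T@t
    d=np.c_[p,np.ones(len(p))]@R
    return (C+d*((z-C[2])/d[:,2])[:,None])[:,:2]
def proj(n,X):
    c=CI[n];K=np.array([[c["fx"],0,c["cx"]],[0,c["fy"],c["cy"]],[0,0,1]])
    return cv2.projectPoints(np.asarray(X,float).reshape(-1,1,3),cv2.Rodrigues(np.asarray(c["R"]))[0],np.asarray(c["t"]),K,c["dist_coeffs"])[0].reshape(-1,2)
S=8
def contours(n,img,roi,fn,z,amin,amax,mode=cv2.RETR_CCOMP):
    """blobs of mask fn(hsv,gray) in roi(x0,y0,x1,y1), as world rects at height z: (cx,cy,yaw deg in +-45,L,W,px)"""
    x0,y0,x1,y1=roi
    b=cv2.resize(img[y0:y1,x0:x1],None,fx=S,fy=S,interpolation=cv2.INTER_CUBIC)
    m=fn(cv2.cvtColor(b,cv2.COLOR_BGR2HSV).astype(int)).astype(np.uint8)
    cs,h=cv2.findContours(m,mode,cv2.CHAIN_APPROX_NONE)
    out=[]
    for i,c in enumerate(cs):
        uv=c.reshape(-1,2)
        a=cv2.contourArea(c)/S/S
        if not amin<a<amax: continue
        uv=(uv+.5)/S-.5+[x0,y0]
        w=ray(n,uv,z)
        (cx,cy),(L,W),ang=cv2.minAreaRect((w*1000).astype(np.float32))
        ang=(ang+45)%90-45
        out.append(dict(c=(round(cx/1000,4),round(cy/1000,4)),yaw=round(ang,1),sz=(round(L,1),round(W,1)),px=uv.mean(0).round(1).tolist(),hole=int(h[0][i][3]>=0),w=w))
    return out
def show(l):
    for o in l: print({k:v for k,v in o.items() if k!="w"})
E
python3 - <<'E'
import cv2,numpy as np
from vis import *
T=cv2.imread("pics/top0.png");Sc=cv2.imread("pics/scene0.png")
for n in CI: print(n,"cam",(-np.asarray(CI[n]["R"]).T@CI[n]["t"]).round(3))
light=lambda h:(h[...,1]<60)&(h[...,2]>165)
for n,im,roi in(("top",T,(370,138,440,200)),("scene",Sc,(352,140,415,188))):
    print(n,"holders");show(contours(n,im,roi,light,.017,15,400,cv2.RETR_CCOMP))
dark=lambda h:h[...,2]<110
print("pads");show(contours("top",T,(291,132,353,154),dark,.012,80,400))
print("stage");show(contours("scene",Sc,(268,160,340,205),dark,.012,40,400))
print("mat");show(contours("top",T,(392,198,428,256),lambda h:(h[...,2]<110),.003,50,2000))
print("strip");show(contours("top",T,(392,198,417,256),lambda h:(h[...,2]>140)&(h[...,1]<50),.007,50,2000))
print("control");show(contours("top",T,(190,215,260,250),lambda h:(h[...,2]>105)&(h[...,1]<60)&(h[...,0]>60),.05,100,2000))
print("knob");show(contours("top",T,(220,218,245,240),lambda h:h[...,2]<75,.09,20,200))
print("knob s");show(contours("scene",Sc,(250,255,285,280),lambda h:h[...,2]<75,.09,20,300))
for p in((225,225),(231,228),(240,220),(246,230),(208,236)):print(p,cv2.cvtColor(T[p[1]:p[1]+1,p[0]:p[0]+1],cv2.COLOR_BGR2HSV)[0,0])
E
```

```text
scene cam [-0.089  0.386  0.776]
top cam [0.467 0.011 1.118]
top holders
{'c': (0.5388, -0.2192), 'yaw': -28.1, 'sz': (27.3, 27.0), 'px': [387.5, 183.1], 'hole': 0}
{'c': (0.5541, -0.3175), 'yaw': -44.1, 'sz': (27.0, 26.5), 'px': [419.6, 178.9], 'hole': 0}
{'c': (0.539, -0.2178), 'yaw': -28.4, 'sz': (50.6, 52.8), 'px': [387.0, 183.2], 'hole': 0}
{'c': (0.5389, -0.2198), 'yaw': -30.5, 'sz': (37.5, 36.3), 'px': [387.6, 183.2], 'hole': 1}
{'c': (0.5539, -0.3159), 'yaw': -43.3, 'sz': (50.8, 53.4), 'px': [419.0, 178.9], 'hole': 0}
{'c': (0.5529, -0.3183), 'yaw': -44.5, 'sz': (37.2, 37.9), 'px': [419.8, 179.1], 'hole': 1}
{'c': (0.64, -0.2572), 'yaw': -9.3, 'sz': (27.6, 27.5), 'px': [400.1, 150.3], 'hole': 0}
{'c': (0.6398, -0.255), 'yaw': -9.1, 'sz': (52.2, 52.7), 'px': [399.5, 150.2], 'hole': 0}
{'c': (0.6403, -0.2576), 'yaw': -9.2, 'sz': (37.7, 37.9), 'px': [400.2, 150.3], 'hole': 1}
scene holders
{'c': (0.451, -0.2685), 'yaw': 13.4, 'sz': (37.4, 23.5), 'px': [409.8, 183.4], 'hole': 0}
{'c': (0.5388, -0.2196), 'yaw': -27.0, 'sz': (27.7, 29.1), 'px': [378.5, 173.1], 'hole': 0}
{'c': (0.5
[... 1267 characters left out ...]
}
mat
{'c': (0.4053, -0.2698), 'yaw': 15.6, 'sz': (136.9, 20.8), 'px': [403.1, 227.4], 'hole': 0}
{'c': (0.4066, -0.3058), 'yaw': 13.5, 'sz': (151.1, 30.3), 'px': [415.3, 226.8], 'hole': 0}
strip
{'c': (0.3993, -0.2732), 'yaw': 0.6, 'sz': (159.5, 76.6), 'px': [406.2, 235.5], 'hole': 0}
control
{'c': (0.3821, 0.2694), 'yaw': -1.7, 'sz': (130.5, 59.5), 'px': [224.8, 234.6], 'hole': 0}
knob
{'c': (0.3816, 0.2372), 'yaw': 19.3, 'sz': (18.0, 23.3), 'px': [230.1, 235.1], 'hole': 0}
knob s
{'c': (0.3708, 0.2432), 'yaw': -17.1, 'sz': (23.3, 34.8), 'px': [264.6, 269.4], 'hole': 0}
(225, 225) [ 67  16 145]
(231, 228) [ 68  14 147]
(240, 220) [ 15  97 179]
(246, 230) [33 32 80]
(208, 236) [ 25  12 126]
```

```bash
cat >> vis.py <<'E'
def tri(uvt,uvs):
    A=[];b=[]
    for n,uv in(("top",uvt),("scene",uvs)):
        p0,p1=np.r_[ray(n,uv,0.)[0],0.],np.r_[ray(n,uv,.3)[0],.3]
        d=(p1-p0)/np.linalg.norm(p1-p0);P=np.eye(3)-np.outer(d,d);A.append(P);b.append(P@p0)
    return np.linalg.lstsq(np.vstack(A),np.hstack(b),rcond=None)[0].round(3)
E
python3 - <<'E'
from vis import *
from station import arm
T=cv2.imread("pics/top0.png");Sc=cv2.imread("pics/scene0.png")
print("machine corner",tri((283,215),(305,245)))
print("toggle tip",tri((207,237.5),(240,289)))
lt=lambda h:(h[...,2]>140)&(h[...,1]<60)
for hi in(228,231):
    print("strip top");show(contours("top",T,(395,198,418,hi),lt,.007,50,2000))
print("strip scene");show(contours("scene",Sc,(395,170,432,202),lt,.007,30,2000))
for z in(.003,):
    for m in contours("top",T,(392,198,428,256),lambda h:(h[...,2]<110),z,50,2000):
        print(m["w"][m["w"][:,0].argmax()],m["w"][m["w"][:,0].argmin()],m["w"][m["w"][:,1].argmax()],m["w"][m["w"][:,1].argmin()])
import numpy as np
q=lambda d:[np.cos(np.radians(d/2)),np.sin(np.radians(d/2)),0,0]
for nm,x,y,z,f in(("knob",.381,.2385,.132,0),("knobhi",.381,.2385,.25,0),("rest",.355,-.285,.084,14),("A",.4612,-.178,.09,-28),("B",.489,-.258,.09,-43),("C",.553,-.2436,.09,-9),("p0",.572,.0437,.1,2),("p2",.576,-.085,.1,2),("tog",.34,.302,.16,0)):
    for k in(0,180,-180):
        j=arm.ik([x,y,z],q(f+k)); print(nm,k,None if j is None else np.round(j,2))
E
```

```text
machine corner [ 0.439  0.1   -0.   ]
toggle tip [0.371 0.306 0.068]
strip top
{'c': (0.4406, -0.2831), 'yaw': 15.3, 'sz': (79.3, 23.0), 'px': [407.3, 215.8], 'hole': 0}
strip top
{'c': (0.4363, -0.2842), 'yaw': 15.3, 'sz': (88.2, 23.1), 'px': [407.6, 217.2], 'hole': 0}
strip scene
{'c': (0.4295, -0.2851), 'yaw': 14.9, 'sz': (96.8, 26.5), 'px': [418.5, 188.0], 'hole': 0}
[ 0.47309396 -0.2603829 ] [ 0.33891248 -0.28086329] [ 0.46946768 -0.2491879 ] [ 0.34406022 -0.29705543]
[ 0.48216724 -0.30064442] [ 0.33321224 -0.31842972] [ 0.4785029  -0.28747323] [ 0.35327087 -0.33377967]
knob 0 [-0.45  0.61 -0.23  2.16  0.33  0.41 -2.51]
knob 180 [-0.17  0.68 -0.65  2.15  0.79  0.57  0.16]
knob -180 [-0.17  0.68 -0.65  2.15  0.79  0.57  0.16]
knobhi 0 [-0.05  0.48 -0.79  2.03  0.47  0.81 -2.69]
knobhi 180 [ 0.14  0.63 -1.15  2.03  0.71  0.96  0.19]
knobhi -180 [ 0.14  0.63 -1.15  2.03  0.71  0.96  0.19]
rest 0 [ 0.64  0.7  -0.01  2.17  0.03  0.27 -0.73]
rest 180 [ 1.31  1.03 -1.15  2.15  1.28  0.96  1.18]
rest -180 [ 1.31  1.03 -1.15  2.15  1.28  0.96  1.18]
A 0 [ 0.26  0.72  0.1   2.06 -0.18  0.
[... 167 characters left out ...]
0.72  0.8  -0.44  1.89  0.59  0.58  0.71]
B -180 [ 0.72  0.8  -0.44  1.89  0.59  0.58  0.71]
C 0 [ 0.35  0.81  0.04  1.75 -0.06  0.58 -1.3 ]
C 180 [ 0.73  0.89 -0.6   1.74  0.71  0.74  1.18]
C -180 [ 0.73  0.89 -0.6   1.74  0.71  0.74  1.18]
p0 0 [-0.12  0.77  0.01  1.83 -0.02  0.54 -1.63]
p0 180 [ 0.28  0.86 -0.65  1.82  0.76  0.73  0.81]
p0 -180 [ 0.28  0.86 -0.65  1.82  0.76  0.73  0.81]
p2 0 [ 0.09  0.77  0.02  1.81 -0.03  0.56 -1.4 ]
p2 180 [ 0.54  0.89 -0.72  1.79  0.82  0.78  0.99]
p2 -180 [ 0.54  0.89 -0.72  1.79  0.82  0.78  0.99]
tog 0 [-0.9   0.55  0.18  2.13 -0.2   0.47 -2.13]
tog 180 [-0.11  0.79 -1.07  2.11  0.97  0.86 -0.2 ]
tog -180 [-0.11  0.79 -1.07  2.11  0.97  0.86 -0.2 ]
```

```bash
cat > rb.py <<'E'
import numpy as np
from station import arm,snapshot,camera_info,ticket
def q(deg): a=np.radians(deg/2); return [np.cos(a),np.sin(a),0,0]
def st(m=""): print(m,"t",round(arm.read_time(),1),"p",np.round(arm.read_tool_pos(),4),"F",np.round(arm.read_ft_force(),1),"open",round(arm.read_opening(),3))
E
python3 - <<'E'
from vis import *
print("handle top corners",ray("top",[(411.5,232),(416.5,231.5),(421,250)],.047),proj("top",[[.367,-.3025,.047]]))
from rb import *
K=[.381,.2385]
arm.movep([*K,.26],q(180)); arm.move_gripper(.6,60)
arm.line_to([*K,.132],.15); st("down")
arm.move_gripper(0,60); st("grip")
arm.line_to([*K,.150],.05); st("up"); arm.pause(.3); st()
arm.move_gripper(.6); st("rel")
arm.line_to([*K,.27],.2)
arm.movep([.38,-.2,.3],q(15)); 
cv2.imwrite("pics/k1.png",np.vstack([cv2.resize(snapshot("scene")[230:330,180:320],(560,400)),]))
st()
E
```

```text
handle top corners [[ 0.39394397 -0.28547053]
 [ 0.39560358 -0.30034615]
 [ 0.34134804 -0.31415916]] [[417.15033106 241.2286585 ]]
down t 4.7 p [0.3811 0.2389 0.1324] F [ 0.1 -0.3  0.3] open 0.602
grip t 5.1 p [0.3813 0.241  0.1333] F [-0.8  4.9  5.3] open 0.287
up t 5.6 p [0.3814 0.2409 0.1512] F [0.  4.4 4.5] open 0.283
 t 5.9 p [0.3813 0.2409 0.1511] F [-0.1  4.9  5.1] open 0.282
rel t 6.2 p [0.3809 0.2374 0.1495] F [ 0.2  0.1 -0.6] open 0.599
 t 8.7 p [ 0.3805 -0.1988  0.2998] F [ 0.3  1.2 -0. ] open 0.6
```

View pics/k1.png

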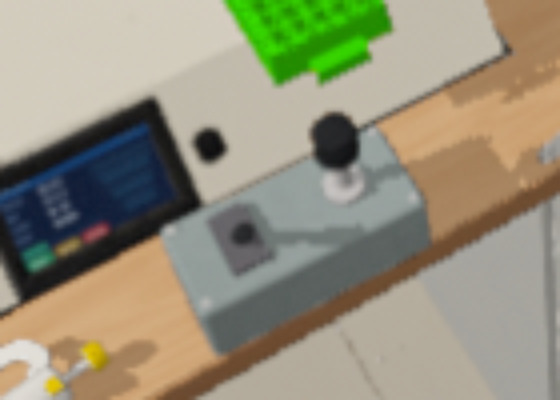

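The knob is out: the stem shows below the head at crop (343,185). The handle agrees with origin (0.367, -0.3025) and yaw 15°, so I'll take the paddle.

Run:
```python
from vis import *
from rb import *
P=[.367,-.3025]
arm.movep([*P,.2],q(15)); arm.move_gripper(.6,100)
arm.line_to([*P,.086],.12); st("down")
arm.move_gripper(0,100); st("grip"); arm.pause(.2)
print(arm.read_finger_force())
arm.line_to([*P,.12],.1); st("lift")
# look
arm.movep([.43,-.15,.12],q(15)); st()
for n,z in(("top",.041),("scene",.041)):
    im=snapshot(n);cv2.imwrite(f"pics/p_{n}.png",im)
    tip=proj(n,[[.43+.115*np.cos(np.radians(15)),-.15+.115*np.sin(np.radians(15)),z]])[0]; print(n,tip)
    x,y=np.round(tip).astype(int)
    cr=im[y-50:y+70,x-60:x+60]; cv2.imwrite(f"pics/pz_{n}.png",cr)
a=np.hstack([cv2.resize(cv2.imread(f"pics/pz_{n}.png"),(400,400),interpolation=cv2.INTER_CUBIC) for n in("top","scene")]);cv2.imwrite("pics/pz.png",a)
```

```text
down t 10.6 p [ 0.3673 -0.3027  0.0865] F [-0.3  0.4  1.2] open 0.605
grip t 11.0 p [ 0.3672 -0.3027  0.0867] F [-1.6  0.6  5.2] open 0.15
97.69610166549683
lift t 11.7 p [ 0.3668 -0.3026  0.1199] F [-0.4 -0.4 -1.4] open 0.146
 t 12.4 p [ 0.4295 -0.1501  0.1194] F [-0.9 -0.1 -1.3] open 0.148
top [356.0421907  181.39806935]
scene [352.1200883  179.05636206]
```

View pics/pz.png

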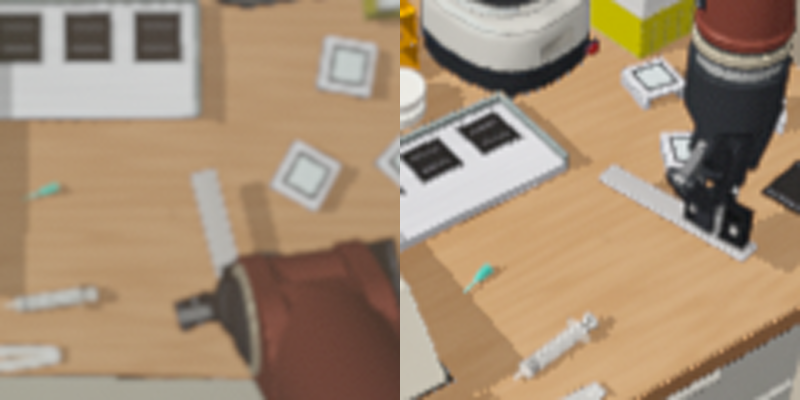

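Run:
```python
from vis import *
T=cv2.imread("pics/p_top.png");Sc=cv2.imread("pics/p_scene.png")
lt=lambda h:(h[...,2]>140)&(h[...,1]<50)
show(contours("top",T,(350,178,372,210),lt,.041,40,2000))
show(contours("scene",Sc,(348,174,378,200),lt,.041,40,2000))
```

```text
{'c': (0.4985, -0.132), 'yaw': 15.1, 'sz': (85.8, 23.9), 'px': [359.8, 195.7], 'hole': 0}
{'c': (0.4912, -0.1334), 'yaw': 15.3, 'sz': (95.1, 26.9), 'px': [365.8, 187.4], 'hole': 0}
```

The paddle is gripped as planned, with the tip within 1 mm and the yaw at 15.1°. Next I'll fetch holder a.

```bash
cat > job.py <<'E'
from vis import *
from rb import *
SY=1.9
PADS=[np.array([.6596,.0467]),np.array([.6620,-.0178]),np.array([.6639,-.0820])]
u=lambda d:np.array([np.cos(np.radians(d)),np.sin(np.radians(d))])
def holders(n="top",img=None,roi=None):
    img=snapshot(n) if img is None else img
    roi=roi or ((285,128,440,215) if n=="top" else (260,135,440,215))
    l=[o for o in contours(n,img,roi,lambda h:(h[...,1]<60)&(h[...,2]>165),.017,20,300) if 22<min(o["sz"]) and max(o["sz"])<45]
    return l
def pick(x,y,psi):
    c=np.array([x,y]);pre=c-.150*u(psi);at=c-.088*u(psi)
    arm.movep([*pre,.16],q(psi)); arm.line_to([*pre,.0875],.12); st("pre")
    arm.line_to([*at,.0875],.08); st("in")
    arm.line_to([*at,.16],.06); st("up")
def place(i,dx=0,dy=0,dyaw=0):
    "dx,dy: offset of holder from nominal on the blade (paddle axes), subtract"
    y=SY-dyaw; tgt=PADS[i]-np.array([dx*u(y)[0]-dy*u(y)[1],dx*u(y)[1]+dy*u(y)[0]])
    at=tgt-.088*u(y); pre=at-.06*u(SY); out=at-.08*u(y)
    arm.line_to([*pre,.16],.12,ori=q(y)); st("carry")
    arm.line_to([*pre,.117],.1); arm.line_to([*at,.117],.08); st("over")
    arm.line_to([*at,.099],.04); st("down")
    arm.line_to([*out,.099],.08); arm.line_to([*out,.17],.15); st("out")
E
python3 - <<'E'
from job import *
pick(.5387,-.2197,-28.4)
arm.line_to([.47,-.08,.16],.12,ori=q(SY)); st()
for n in CI: cv2.imwrite(f"pics/a_{n}.png",snapshot(n))
t=cv2.imread("pics/a_top.png")[120:220,290:440];s=cv2.imread("pics/a_scene.png")[130:230,270:420]
cv2.imwrite("pics/a.png",np.vstack([cv2.resize(x,(450,300),interpolation=cv2.INTER_CUBIC) for x in(t,s)]))
E
```

```text
pre t 13.8 p [ 0.407  -0.1484  0.0874] F [ 0.7  0.1 -0.3] open 0.149
in t 14.7 p [ 0.4606 -0.1775  0.0875] F [-0.4  0.1 -1.3] open 0.153
up t 16.1 p [ 0.4611 -0.1777  0.1596] F [-0.6 -0.1 -1.5] open 0.147
 t 17.0 p [ 0.4699 -0.081   0.1599] F [ 0.5 -0.4 -1.3] open 0.151
```

View pics/a.png

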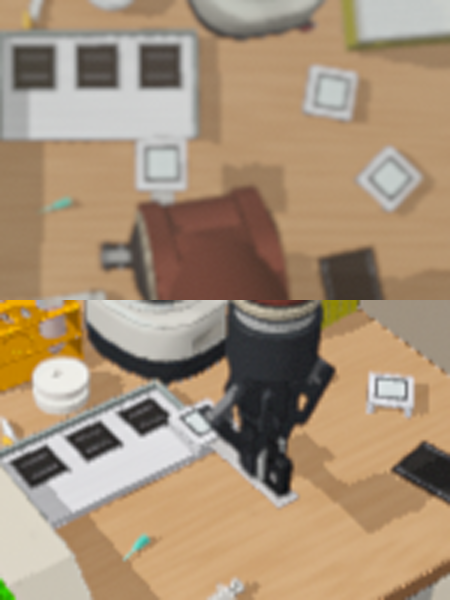

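Holder a rides level on the blade, at top crop (162,163). I'll measure its offset on the blade and place it on pad 0.

```bash
cat >> job.py <<'E'
def onblade():
    "measure holder on blade (TCP z ~.16) -> dx,dy,dyaw in paddle axes"
    p=arm.read_tool_pos(); e=np.array(p[:2])+.088*u(SY); z=p[2]-.083+.009
    px=proj("top",[[*e,z]])[0].astype(int)
    l=contours("top",snapshot("top"),(px[0]-14,px[1]-14,px[0]+14,px[1]+14),lambda h:(h[...,1]<60)&(h[...,2]>165),z,20,300)
    l=[o for o in l if 20<min(o["sz"]) and max(o["sz"])<42]; show(l)
    if not l: return None
    d=np.mean([o["c"] for o in l],0)-e; yaw=np.mean([o["yaw"] for o in l])-SY
    r=(d@u(SY),d@u(SY+90),yaw); print("offset",np.round(r,4)); return r
E
python3 - <<'E'
from job import *
o=onblade()
if o and max(abs(o[0]),abs(o[1]))<.006:
    place(0,o[0],o[1],0)
    T,Sc=snapshot("top"),snapshot("scene"); cv2.imwrite("pics/pl0t.png",T); cv2.imwrite("pics/pl0s.png",Sc)
    print("top");show(holders("top",T));print("scene");show(holders("scene",Sc))
    print("placed (z .029)");show(contours("top",T,(286,130,315,155),lambda h:(h[...,1]<60)&(h[...,2]>165),.029,20,300))
    show(contours("scene",Sc,(266,170,300,200),lambda h:(h[...,1]<60)&(h[...,2]>165),.029,20,300))
E
python3 - <<'E'
from job import *
T=cv2.imread("pics/a_top.png")
p=[.4699,-.081];e=np.array(p)+.088*u(SY);print(e,proj("top",[[*e,.086]]))
for v in(150,165,180): print(v);show(contours("top",T,(331,160,358,188),lambda h:(h[...,1]<60)&(h[...,2]>v),.086,10,1000))
E
```

```text
[ 0.55785162 -0.07808234] [[343.25692703 174.20405295]]
150
{'c': (0.5599, -0.077), 'yaw': 1.1, 'sz': (79.4, 69.9), 'px': [342.9, 171.1], 'hole': 0}
165
{'c': (0.5609, -0.0762), 'yaw': 1.1, 'sz': (77.3, 68.5), 'px': [342.6, 171.0], 'hole': 0}
{'c': (0.546, -0.0806), 'yaw': 17.4, 'sz': (16.8, 36.5), 'px': [344.6, 178.5], 'hole': 1}
{'c': (0.5719, -0.0777), 'yaw': 13.8, 'sz': (11.2, 33.3), 'px': [342.7, 169.2], 'hole': 1}
180
{'c': (0.558, -0.0792), 'yaw': -0.5, 'sz': (26.5, 25.5), 'px': [343.7, 174.1], 'hole': 0}
{'c': (0.5658, -0.0752), 'yaw': 0.8, 'sz': (67.8, 66.6), 'px': [342.3, 170.0], 'hole': 0}
{'c': (0.5585, -0.0798), 'yaw': 1.0, 'sz': (38.1, 38.1), 'px': [343.6, 174.2], 'hole': 1}
```

```bash
sed -i '/def onblade/,$s/>165/>180/' job.py
cat >> job.py <<'E'
def after(tag):
    T,Sc=snapshot("top"),snapshot("scene"); cv2.imwrite(f"pics/pl{tag}t.png",T); cv2.imwrite(f"pics/pl{tag}s.png",Sc)
    print("top");show(holders("top",T));print("scene");show(holders("scene",Sc))
E
python3 - <<'E'
from job import *
o=onblade()
if o and max(abs(o[0]),abs(o[1]))<.006:
    place(0,o[0],o[1],o[2]); after(0)
E
```

```text
{'c': (0.5581, -0.0786), 'yaw': 1.0, 'sz': (25.3, 27.8), 'px': [343.6, 174.0], 'hole': 0}
{'c': (0.5585, -0.0796), 'yaw': 1.0, 'sz': (38.1, 37.7), 'px': [343.6, 174.2], 'hole': 1}
offset [ 5.e-04 -1.e-03 -9.e-01]
carry t 18.5 p [0.5109 0.0402 0.1599] F [ 0.2 -0.2 -1. ] open 0.149
over t 19.9 p [0.5705 0.0433 0.1169] F [-0.5  0.7 -1.2] open 0.15
down t 20.5 p [0.5712 0.0434 0.0988] F [-0.4  0.2 -0.5] open 0.149
out t 22.3 p [0.491  0.0393 0.1696] F [-0.7 -0.2 -0.5] open 0.149
top
{'c': (0.5529, -0.3182), 'yaw': 44.9, 'sz': (35.2, 36.1), 'px': [420.2, 179.5], 'hole': 1}
scene
{'c': (0.8958, -0.0097), 'yaw': -26.4, 'sz': (24.3, 39.2), 'px': [262.6, 137.8], 'hole': 0}
```

Run:
```python
import cv2,numpy as np
t=cv2.imread("pics/pl0t.png")[120:220,280:440];s=cv2.imread("pics/pl0s.png")[130:230,260:420]
cv2.imwrite("pics/v0.png",np.vstack([cv2.resize(x,(480,300),interpolation=cv2.INTER_CUBIC) for x in(t,s)]))
from job import *
T=cv2.imread("pics/pl0t.png");Sc=cv2.imread("pics/pl0s.png")
for v in (165,180):
    for n,im,roi in(("top",T,(385,135,440,200)),("scene",Sc,(352,140,415,188))):
        print(v,n);show([o for o in contours(n,im,roi,lambda h:(h[...,1]<60)&(h[...,2]>v),.017,20,500) if max(o["sz"])<45])
    print("placed");show([o for o in contours("top",T,(288,130,314,158),lambda h:(h[...,1]<60)&(h[...,2]>v),.029,20,500)if max(o["sz"])<60])
    show([o for o in contours("scene",Sc,(266,170,300,200),lambda h:(h[...,1]<60)&(h[...,2]>v),.029,20,500)if max(o["sz"])<60])
```

```text
165 top
{'c': (0.5529, -0.3182), 'yaw': 44.9, 'sz': (35.2, 36.1), 'px': [420.2, 179.5], 'hole': 1}
165 scene
placed
{'c': (0.6554, 0.0398), 'yaw': 1.1, 'sz': (48.7, 49.5), 'px': [303.3, 143.0], 'hole': 1}
180 top
{'c': (0.5539, -0.3175), 'yaw': -44.1, 'sz': (25.6, 24.5), 'px': [419.6, 178.9], 'hole': 0}
{'c': (0.5528, -0.3186), 'yaw': -44.5, 'sz': (39.4, 39.8), 'px': [420.0, 179.1], 'hole': 1}
{'c': (0.6399, -0.2573), 'yaw': -9.7, 'sz': (25.8, 26.0), 'px': [400.1, 150.3], 'hole': 0}
180 scene
{'c': (0.5532, -0.3184), 'yaw': -40.3, 'sz': (27.6, 26.5), 'px': [399.8, 159.1], 'hole': 0}
{'c': (0.5537, -0.3188), 'yaw': -42.1, 'sz': (35.9, 40.4), 'px': [400.0, 159.1], 'hole': 1}
{'c': (0.6397, -0.2574), 'yaw': -4.6, 'sz': (27.3, 28.1), 'px': [367.8, 151.5], 'hole': 0}
{'c': (0.6413, -0.2577), 'yaw': -9.2, 'sz': (37.5, 41.3), 'px': [367.9, 151.3], 'hole': 1}
placed
{'c': (0.6212, 0.0302), 'yaw': 1.1, 'sz': (20.0, 45.7), 'px': [306.3, 154.5], 'hole': 0}
{'c': (0.6594, 0.0472), 'yaw': 6.3, 'sz': (25.3, 24.8), 'px': [300.5, 141.3], 'hole': 0}
{'c': (0.5935, 0.051), 'yaw': 5.7, 'sz': (49.3, 58.4), 'px': [291.0, 194.0], 'hole': 0}
{'c': (0.659, 0.0479), 'yaw': 0.0, 'sz': (26.4, 27.3), 'px': [281.8, 181.1], 'hole': 0}
{'c': (0.6738, 0.0197), 'yaw': 0.9, 'sz': (29.2, 58.2), 'px': [286.7, 174.1], 'hole': 0}
```

View pics/v0.png

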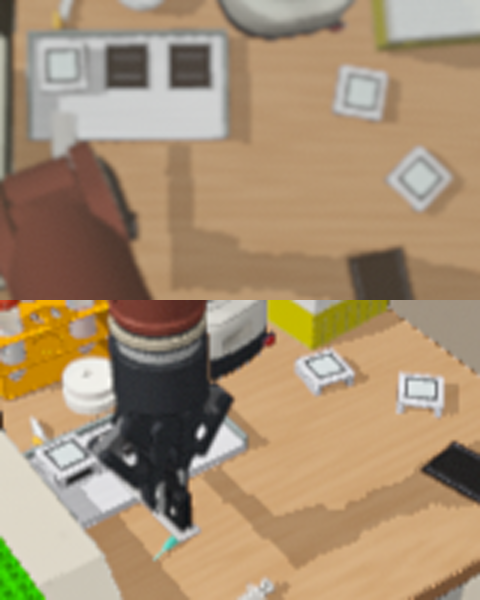

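Holder a stands on pad 0, measured (0.6594, 0.0472), and b and c haven't moved. Next is c to pad 1.

```bash
python3 - - <<'E'
s=open("job.py").read()
s=s[:s.index("def after")]+'''def after(tag):
    T,Sc=snapshot("top"),snapshot("scene"); cv2.imwrite(f"pics/pl{tag}t.png",T); cv2.imwrite(f"pics/pl{tag}s.png",Sc)
    g=lambda n,im,roi,z:show([o for o in contours(n,im,roi,lambda h:(h[...,1]<60)&(h[...,2]>180),z,20,500) if max(o["sz"])<42 and min(o["sz"])>22])
    print("table");g("top",T,(360,135,440,215),.017);g("scene",Sc,(345,140,425,200),.017)
    print("stage");g("top",T,(288,128,356,156),.029);g("scene",Sc,(262,155,345,205),.029)
'''
open("job.py","w").write(s)
E
python3 - <<'E'
from job import *
pick(.6400,-.2574,-9.2)
arm.line_to([.47,-.12,.16],.15,ori=q(SY)); st()
o=onblade(); cv2.imwrite("pics/b_top.png",snapshot("top"))
if o and max(abs(o[0]),abs(o[1]))<.006:
    place(1,*o); after(1)
E
```

```text
pre t 24.2 p [ 0.4925 -0.233   0.0879] F [-0.7 -0.2 -0.1] open 0.149
in t 25.2 p [ 0.5524 -0.2433  0.0874] F [-0.3 -0.4 -0.7] open 0.151
up t 26.5 p [ 0.5529 -0.2432  0.1595] F [-0.1  0.2 -1.3] open 0.155
 t 27.7 p [ 0.4707 -0.121   0.1601] F [-0.8 -0.8 -1.2] open 0.149
{'c': (0.5588, -0.1172), 'yaw': 0.7, 'sz': (25.4, 26.0), 'px': [357.0, 174.1], 'hole': 0}
{'c': (0.559, -0.1173), 'yaw': -0.0, 'sz': (38.5, 38.1), 'px': [357.3, 174.0], 'hole': 1}
offset [ 3.00e-04  8.00e-04 -1.55e+00]
carry t 28.8 p [ 0.5135 -0.027   0.1598] F [-0.1 -0.7 -1. ] open 0.148
over t 30.3 p [ 0.5733 -0.024   0.1169] F [ 0.1 -0.1 -0.8] open 0.152
down t 30.9 p [ 0.5739 -0.0239  0.0988] F [ 0.2  0.2 -1.4] open 0.149
out t 32.6 p [ 0.4938 -0.0289  0.1696] F [ 0.6 -0.5 -0.8] open 0.152
table
{'c': (0.5539, -0.3174), 'yaw': -42.8, 'sz': (25.9, 24.8), 'px': [419.6, 178.9], 'hole': 0}
{'c': (0.5529, -0.3185), 'yaw': -44.5, 'sz': (38.5, 39.3), 'px': [419.9, 179.1], 'hole': 1}
{'c': (0.5532, -0.3185), 'yaw': -39.6, 'sz': (27.6, 26.4), 'px': [399.9, 159.1], 'hole': 0}
{'c': (0.5536, -0.3186), 'yaw': -42.1, 'sz': (36.2, 41.0), 'px': [400.0, 159.1], 'hole': 1}
stage
{'c': (0.6593, 0.0472), 'yaw': 5.9, 'sz': (25.6, 25.1), 'px': [300.4, 141.3], 'hole': 0}
{'c': (0.6618, -0.0182), 'yaw': 3.9, 'sz': (26.6, 26.0), 'px': [322.1, 140.9], 'hole': 0}
{'c': (0.659, 0.0479), 'yaw': 0.0, 'sz': (26.4, 26.8), 'px': [281.8, 181.1], 'hole': 0}
{'c': (0.6619, -0.0181), 'yaw': 2.9, 'sz': (27.0, 27.4), 'px': [300.6, 172.1], 'hole': 0}
{'c': (0.6615, -0.0183), 'yaw': 3.0, 'sz': (37.4, 36.6), 'px': [300.6, 172.3], 'hole': 1}
```

Run:
```python
from job import *
pick(.5534,-.3182,-43.3)
arm.line_to([.47,-.14,.16],.15,ori=q(SY)); st()
o=onblade(); cv2.imwrite("pics/c_top.png",snapshot("top"))
if o and max(abs(o[0]),abs(o[1]))<.006:
    place(2,*o); after(2)
```

```text
pre t 34.3 p [ 0.4449 -0.2143  0.0875] F [-0.4  0.2  0.4] open 0.147
in t 35.2 p [ 0.4888 -0.2574  0.0874] F [-0.  -0.2 -1.2] open 0.148
up t 36.6 p [ 0.4891 -0.2577  0.1595] F [-0.2  0.2 -1.8] open 0.153
 t 37.5 p [ 0.4702 -0.1412  0.16  ] F [-0.1 -0.2 -0.9] open 0.151
{'c': (0.5577, -0.1394), 'yaw': 0.7, 'sz': (27.6, 24.7), 'px': [364.8, 174.5], 'hole': 0}
offset [-5.0e-04 -1.1e-03 -1.2e+00]
carry t 38.4 p [ 0.5157 -0.0884  0.1598] F [-0.2 -0.6 -1.5] open 0.147
over t 39.8 p [ 0.5758 -0.0857  0.1169] F [ 0.1 -0.3 -1.2] open 0.148
down t 40.4 p [ 0.5765 -0.0856  0.0988] F [-0.5  0.  -0.6] open 0.148
out t 42.2 p [ 0.4962 -0.09    0.1696] F [-0.  -0.5 -1.5] open 0.147
table
stage
{'c': (0.6593, 0.0472), 'yaw': 6.6, 'sz': (25.5, 24.9), 'px': [300.5, 141.3], 'hole': 0}
{'c': (0.6617, -0.0181), 'yaw': 3.8, 'sz': (26.3, 26.0), 'px': [322.1, 140.8], 'hole': 0}
{'c': (0.6643, -0.0817), 'yaw': 5.5, 'sz': (24.8, 25.0), 'px': [343.3, 140.6], 'hole': 0}
{'c': (0.659, 0.0479), 'yaw': 0.0, 'sz': (26.0, 26.7), 'px': [281.8, 181.1], 'hole': 0}
{'c': (0.6618, -0.0181), 'yaw': 3.0, 'sz': (26.7, 27.4), 'px': [300.6, 172.1], 'hole': 0}
{'c': (0.6639, -0.0817), 'yaw': 1.7, 'sz': (26.4, 27.1), 'px': [318.0, 164.2], 'hole': 0}
{'c': (0.6615, -0.0182), 'yaw': 2.8, 'sz': (37.8, 36.8), 'px': [300.6, 172.3], 'hole': 1}
{'c': (0.665, -0.082), 'yaw': 4.5, 'sz': (39.8, 37.8), 'px': [318.0, 164.0], 'hole': 1}
```

Run:
```python
from job import *
P=[.367,-.3025]
arm.movep([*P,.15],q(15)); arm.line_to([*P,.1],.1); arm.line_to([*P,.0864],.03); st("down")
arm.move_gripper(.6); st("rel"); arm.line_to([*P,.2],.12); st()
arm.move_gripper(0,60)
arm.movep([.33,.29,.26],q(180)); st()
after(3)
T=cv2.imread("pics/pl3t.png")
lt=lambda h:(h[...,2]>140)&(h[...,1]<60)
show(contours("top",T,(395,198,418,228),lt,.007,50,2000))
cv2.imwrite("pics/v3.png",np.vstack([cv2.resize(T[120:260,280:440],(480,420),interpolation=cv2.INTER_CUBIC)]))
```

```text
down t 44.5 p [ 0.3669 -0.3026  0.0867] F [-1.9  0.7  5.2] open 0.145
rel t 45.0 p [ 0.367  -0.3025  0.0863] F [-0.4 -0.3  0.1] open 0.598
 t 46.1 p [ 0.3666 -0.3023  0.1994] F [ 0.7  0.3 -0.3] open 0.603
 t 48.8 p [0.3308 0.2891 0.2597] F [ 0.4  0.4 -1.1] open 0.001
table
stage
{'c': (0.6593, 0.0472), 'yaw': 6.5, 'sz': (26.2, 25.7), 'px': [300.4, 141.3], 'hole': 0}
{'c': (0.6616, -0.0182), 'yaw': 4.1, 'sz': (27.4, 26.7), 'px': [322.1, 140.8], 'hole': 0}
{'c': (0.6642, -0.0818), 'yaw': 5.3, 'sz': (25.6, 25.9), 'px': [343.3, 140.6], 'hole': 0}
{'c': (0.6589, 0.0479), 'yaw': 0.8, 'sz': (26.1, 26.8), 'px': [281.8, 181.1], 'hole': 0}
{'c': (0.6618, -0.0181), 'yaw': 3.0, 'sz': (26.7, 27.4), 'px': [300.6, 172.1], 'hole': 0}
{'c': (0.6639, -0.0817), 'yaw': 1.7, 'sz': (26.4, 27.1), 'px': [318.0, 164.2], 'hole': 0}
{'c': (0.6615, -0.0183), 'yaw': 2.8, 'sz': (37.8, 37.1), 'px': [300.7, 172.3], 'hole': 1}
{'c': (0.6651, -0.0822), 'yaw': 3.7, 'sz': (40.0, 37.8), 'px': [318.0, 163.9], 'hole': 1}
{'c': (0.4407, -0.2835), 'yaw': 15.3, 'sz': (79.9, 24.6), 'px': [407.5, 215.7], 'hole': 0}
```

View pics/v3.png

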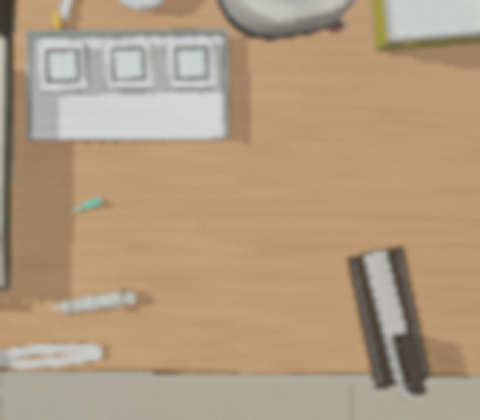

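All three holders stand on their pads, with glass squares at crop (63,65), (128,64) and (191,64). The paddle lies on its mat as it did at the start. Now the knob, then the toggle.

Run:
```python
from job import *
K=[.381,.242]
arm.movep([*K,.25],q(180)); arm.line_to([*K,.185],.12); st("above")
for z in(.178,.17,.165,.163,.1615,.160):
    arm.line_to([*K,z],.03); st(z)
    if arm.read_ft_force()[2]>18 and z<.164: break
arm.line_to([*K,.24],.12)
arm.movep([.315,.305,.24],q(180))
cv2.imwrite("pics/k2.png",cv2.resize(snapshot("scene")[230:330,180:320],(560,400)))
```

```text
above t 49.9 p [0.3808 0.2428 0.1855] F [-0.5 -0.2 -0. ] open 0.0
0.178 t 50.3 p [0.3815 0.2428 0.1785] F [0.8 1.5 3.4] open 0.001
0.17 t 50.7 p [0.3805 0.2411 0.1693] F [-1.   0.   0.5] open -0.001
0.165 t 51.1 p [0.3809 0.2418 0.1647] F [0.1 0.3 0.9] open -0.003
0.163 t 51.3 p [0.381  0.242  0.1629] F [ 0.3 -0.8 -0.3] open 0.001
0.1615 t 51.6 p [0.381  0.2422 0.1626] F [-1.5 -2.5 10.8] open -0.002
0.16 t 51.8 p [0.3809 0.2424 0.1625] F [-2.9 -4.8 22. ] open -0.001
```

View pics/k2.png

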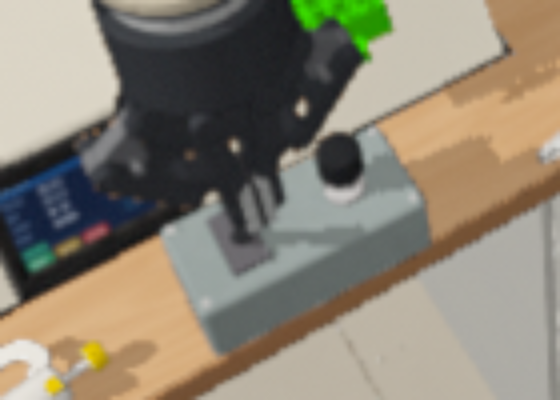

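The knob is home, with its head low at crop (340,160). Now the toggle.

Run:
```python
from job import *
arm.line_to([.315,.305,.153],.12); st("low")
for x in(.335,.345,.355,.365,.372,.379,.384):
    arm.line_to([x,.305,.153],.05); st(x)
arm.line_to([.32,.305,.153],.12); arm.line_to([.32,.305,.26],.2)
arm.movep([.38,-.1,.32],q(15)); st()
after(4); s=cv2.imread("pics/pl4s.png")
cv2.imwrite("pics/k3.png",np.hstack([cv2.resize(s[230:330,180:320],(420,300)),cv2.resize(s[140:220,260:360],(375,300))]))
```

```text
low t 54.0 p [0.3153 0.3051 0.1533] F [-0.   0.1 -0.2] open 0.004
0.335 t 54.5 p [0.3352 0.3049 0.153 ] F [-0.3 -0.1  0.1] open -0.0
0.345 t 54.9 p [0.3435 0.3053 0.1531] F [-4.5 -0.1  1.4] open 0.0
0.355 t 55.2 p [0.3556 0.3052 0.153 ] F [-1.1  0.9  0.4] open 0.0
0.365 t 55.6 p [0.366  0.3046 0.1528] F [-1.1 -1.1  0.5] open 0.001
0.372 t 55.9 p [0.3725 0.3049 0.1529] F [ 0.4 -0.7 -0.2] open 0.001
0.379 t 56.2 p [0.3794 0.305  0.1529] F [ 0.5 -0.   0. ] open -0.004
0.384 t 56.4 p [0.3822 0.3051 0.1529] F [-5.   0.5  2.4] open 0.002
 t 59.3 p [ 0.3801 -0.099   0.3197] F [0.4 0.6 0.3] open 0.0
table
stage
{'c': (0.6594, 0.0471), 'yaw': 5.5, 'sz': (24.9, 24.2), 'px': [300.4, 141.3], 'hole': 0}
{'c': (0.6619, -0.0181), 'yaw': 3.8, 'sz': (25.9, 25.2), 'px': [322.1, 140.8], 'hole': 0}
{'c': (0.6643, -0.0818), 'yaw': 5.6, 'sz': (24.0, 24.4), 'px': [343.3, 140.6], 'hole': 0}
{'c': (0.6589, 0.048), 'yaw': 1.0, 'sz': (25.2, 26.2), 'px': [281.9, 181.1], 'hole': 0}
{'c': (0.6618, -0.0181), 'yaw': 2.9, 'sz': (25.8, 26.7), 'px': [300.6, 172.1], 'hole': 0}
{'c': (0.6616, -0.0184), 'yaw': 3.0, 'sz': (38.6, 37.5), 'px': [300.7, 172.3], 'hole': 1}
{'c': (0.6638, -0.0817), 'yaw': 1.7, 'sz': (25.5, 26.5), 'px': [318.0, 164.2], 'hole': 0}
```

View pics/k3.png

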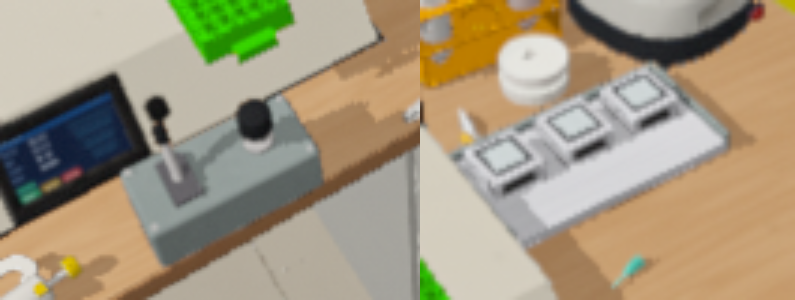

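The toggle leans away, on its far side, at crop (165,150). The knob is in, and all three holders stand on their pads.

```bash
python3 -c "
from station import ticket
print(ticket.finish_job())"
```

```text
the job is handed in; nothing more can be done
None
```

The job is done and handed in at about 59 s: all three holders stand on their own pads, the paddle is back on its rest, the vent knob is fully home and the toggle is on.

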